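# Draw the streak board out from under the stack of rock slabs

### The arm

A 6-joint arm with a two-finger parallel gripper is mounted at the origin on the work surface. World frame = base frame: x ahead of the robot, y to its left, z up, the work surface at z = 0. Lengths are in m, angles in rad, forces in N, time in s.
With the tool pointing down it reaches from about 0.35 to 0.8 m from the base axis. Payload 7.3 kg.
Tool frame: the origin (TCP) lies between the finger pads; the fingertips stand 25 mm ahead of it and the grasp point (between the pads) lies 6 mm ahead of it; x points along the fingers, y is the direction in which the jaws open and shut, and the axes are right-handed (so a half turn about x gives the same grasp; the last joint's range is limited). The gripper opens to 85 mm and grips with 20 to 120 N. Pads are 22 mm wide; open, the fingers measure 114 mm over their backs; the gripper's body (76 mm by 85 mm) begins 54 mm behind the grasp point. The pads swing forward as they close: fully open they stand 13 mm farther back than shut.
Start: joints at [1.001, 0.342, 1.524, -0, 1.275, -0.146], TCP at [0.216, 0.479, 0.234] pointing down, gripper open.
Joint ranges: [-2.53, 2.53], [-0.77, 2.02], [0.04, 2.7], [-1, 4.14], [0.28, 2.66], [-3.11, 3.11]. Speed limits (rad/s): [2.57, 2.57, 3.14, 3.14, 3.14, 3.14].

### API

Orientations are given as a unit quaternion [w, x, y, z].
In Python, from rig import robot, hand, kin, imaging, ticket gives the robot as it stands. Calls block until the motion is done:
- robot.goto(position, orientation): joint-space move of the TCP to a pose.
- robot.movel(position, velocity=0.15, rotation=None): straight line of the TCP; rotation=None keeps the orientation; velocity is the mean speed in m/s.
- robot.move_joints(angles): joint-space move.
- hand.set_gripper(opening, effort=None): finger opening in m; effort is the grip in N (None keeps the last); returns when the fingers have stopped.
- robot.pause(seconds).
- kin.inverse_kinematics(position, orientation): joint angles nearest the present ones, or None.
- robot.sense(): the state.
- imaging.camera(name): name is "scene" or "side" or "wrist"; returns a dict with "pixels" (480x640x3 uint8, red, green, blue), "z_map" (480x640 float32, m along the optical axis (not along the pixel's ray), 0 where there is no reading), "fx", "fy", "cx", "cy" (pixels), "camera_from_world" (4x4, takes a point from world to camera coordinates). Camera axes: x right, y down, z forward; pixel columns grow to the right and rows downward; lengths in m; the calibration is good to about 2 mm. A picture is of the moment at which its call begins.
A pose or a line that the arm cannot do raises robot.IKError and nothing moves.
- ticket.close_job(): hands the job in, once; it reports no verdict.
The state is a dict: "time": time; "joints": joint angles; "qvel": joint speeds; "tau": joint torques, N m; "tool_pos": TCP position; "eef_rot": TCP orientation; "contact_force": force on the tool from outside, world axes, zero at the start; "torque": the same for the moment, N m; "opening": finger opening in m.
Only numpy, scipy, OpenCV 4.12 (cv2) and the standard library are available. Lean on these libraries where they do the work, as an engineer would, in place of code of your own. Each camera call takes 0.05 s, during which the arm holds its last target.

### The job

Get the streak test ready: draw the wooden streak board by its handle out from under the stack of rock slabs, with the slabs and the pink crystal left on top of one another, never lifted or toppled, so that the stack comes down flat on the worktop where it stood. Lay the board flat, white side up, wholly on the blue-green mat and let go of it, then set the black hematite lump down on its base in the middle of the board's white tile. Leave the canister, funnel, tally counter and brush where they are.

Things in the scene. Friction and masses are not known exactly. Their poses are not given: they have to be found in the camera images.
- board: streak board, loose, 0.16 kg: pale wood plate 130 x 70 x 10 mm, white tile 112 x 58 mm flush in its top; at one end a tongue 60 long, 30 wide, 10 thick with a dark grip block. Origin: centre of the plate underside. x from handle to tail (plate -65..65, tongue -125..-65 mm), z up. Its plate starts under the stack; draw it along -x: tail free of the slab after about 105 mm, of the posts after 121 mm
- board_grip (a point): centre of the dark grip block on the board's tongue: 40 mm long along board x, 30 mm wide along board y, from 10 to 32 mm above the board's underside; this point is at 21 mm. Same axes as the board. Pinch it across its 30 mm width
- board_tail (a point): middle of the board's tail edge, at the underside (x = +65 mm on the board)
- board_end (a point): middle of the handle's outer end, at the underside (x = -125 mm on the board)
- stop: aluminium stop, fixed: two posts 14 (x) x 22 (y) x 28 mm high, 86 mm gap, through which the board slides; feet 5 mm high reach out to y = +-125 mm. The stack stands on its +x side; the posts stop the slabs from following the board. Origin: on the worktop, middle of the stack place; posts from x = -66 to -52 mm. z up; the board is drawn along -x
- slab_low: lower rock slab, dark green, loose, 100 (x) x 130 (y) x 12 mm, about 0.4 kg, lying on the board at the start, up to 10 mm behind the posts. Origin: centre of its underside. When the board goes, its rear edge comes down first, then its front drops 10 mm to the worktop
- slab_high: upper rock slab, sandy yellow, loose, 85 (x) x 105 (y) x 10 mm, about 0.22 kg, on the lower slab. Origin: centre of its underside
- feldspar: pink feldspar crystal, loose, about 64 x 36 mm and 46 mm high, 0.13 kg, lying on the upper slab. Origin: centre of its underside
- mat: flat blue-green mat, fixed, 260 (x) x 140 (y) x 3 mm. Origin: centre of its underside
- hematite: glossy black hematite lump, loose, about 80 mm long (x), 42 mm wide between its two flat sides (y), 47 mm high, the flat sides reaching 34 mm up; about 0.42 kg. Flat base; origin: centre of the base, z up. Pinch it across y at its middle
- canister: aluminium canister with knurled lid, 80 mm diameter, 139 mm high, loose; leave alone. Origin: centre of its base
- funnel: white plastic funnel standing mouth down, 80 mm diameter, 74 mm high, loose; leave alone. Origin: centre of its mouth
- counter: wooden tally counter with metal plunger, 80 x 55 x 69 mm, loose; leave alone. Origin: centre of its underside
- brush: hand brush lying down, loose; leave alone. Origin: middle of its underside
Things that resemble listed ones, but are neither listed nor needed, are in the scene too. Leave any turquoise or yellow look-alike of the board alone.

How it is judged:
On the way, in this order (a step that is already met when the one before it is completed fails the run):
1. the board is drawn clear of the stack and the stack has come down flat on the worktop, still stacked, where it stood (x of board in the frame of stop below -0.112 m and height (world z) of slab_low below 0.004 m and angle between slab_low's own z axis and vertical below 0.05 rad and distance of slab_low from where it was at the start of the episode below 0.03 m and angle between slab_high's own z axis and vertical below 0.06 rad and horizontal distance between slab_high and slab_low below 0.03 m and height (world z) of slab_high above 0.009 m and angle between feldspar's own z axis and vertical below 0.15 rad and horizontal distance between feldspar and slab_high below 0.035 m and height (world z) of feldspar above 0.018 m), for 0.2 s.
2. the board lies flat, tile up, wholly on the mat, let go (x of board_tail in the frame of mat between -0.132 and 0.132 m and y of board_tail in the frame of mat between -0.038 and 0.038 m and x of board_end in the frame of mat between -0.132 and 0.132 m and y of board_end in the frame of mat between -0.057 and 0.057 m and angle between board's own z axis and vertical below 0.05 rad and height (world z) of each of board_tail, board_end below 0.006 m and contact force between the fingers and board below 0.05 N), for 0.3 s.
At the end, for the whole second after the job is handed in: Lump upright on the tile (within 40 mm along, 24 mm across of the plate centre); board flat on the mat (3 mm overhang allowed); green slab flat on the worktop within 30 mm of its place, sandy slab on it (centres within 30 mm), crystal upright on that (35 mm); all at rest (height (world z) of slab_low below 0.004 m and angle between each of slab_low, board's own z axis and vertical below 0.05 rad and distance of slab_low from where it was at the start of the episode below 0.03 m and angle between slab_high's own z axis and vertical below 0.06 rad and horizontal distance between slab_high and slab_low below 0.03 m and height (world z) of slab_high above 0.009 m and angle between feldspar's own z axis and vertical below 0.15 rad and horizontal distance between feldspar and slab_high below 0.035 m and height (world z) of feldspar above 0.018 m and x of board_tail in the frame of mat between -0.132 and 0.132 m and y of board_tail in the frame of mat between -0.038 and 0.038 m and x of board_end in the frame of mat between -0.132 and 0.132 m and y of board_end in the frame of mat between -0.057 and 0.057 m and height (world z) of each of board_tail, board_end below 0.006 m and x of hematite in the frame of board between -0.04 and 0.04 m and y of hematite in the frame of board between -0.024 and 0.024 m and z of hematite in the frame of board between 0.007 and 0.014 m and angle between hematite's own z axis and vertical below 0.12 rad and linear speed of each of board, hematite, slab_low, slab_high, feldspar below 0.02 m/s); the robot touches nothing.
It fails at once if a slab or the crystal is lifted off, or the lower slab raised (height (world z) of slab_low above 0.02 m or height (world z) of slab_high above 0.032 m or height (world z) of feldspar above 0.044 m).
It fails at once if the stack topples: a slab or the crystal tips more than 20 degrees or the crystal falls off (angle between any of slab_low, slab_high, feldspar's own z axis and vertical above 0.35 rad or height (world z) of feldspar below 0.012 m).
It fails at once if the canister, funnel, tally counter or brush is moved more than 30 mm (distance of any of canister, funnel, counter, brush from where it was at the start of the episode above 0.03 m).
It also fails if it takes over 72 s, if anything falls off the work surface, if the arm or the gripper's body presses on something with over 40 N, if the wrist force passes 120 N, or if a joint passes its speed limit or range.

## Working session

There is one attempt and no reset: what is moved stays moved. The work goes in short steps, each a Python script; the robot and the scene stay as the last script left them, time stands still between calls to the robot, and variables do not carry over. Pictures are saved under pics/ and viewed, and the job is handed in when it is done.

```bash
mkdir -p pics; ls; cat > h.py <<'E'
import numpy as np, cv2
from rig import robot, hand, kin, imaging, ticket
def shot(n,f):
    c=imaging.camera(n); cv2.imwrite('pics/'+f+'.png',c['pixels'][:,:,::-1]); np.savez('pics/'+f+'.npz',**c); return c
def load(f): return dict(np.load('pics/'+f+'.npz'))
def pts(c,uv,plane=None):
    uv=np.atleast_2d(uv).astype(float); W=np.linalg.inv(c['camera_from_world'])
    d=np.c_[(uv[:,0]-c['cx'])/c['fx'],(uv[:,1]-c['cy'])/c['fy'],np.ones(len(uv))]
    if plane is None:
        z=c['z_map'][uv[:,1].astype(int),uv[:,0].astype(int)]; return (d*z[:,None])@W[:3,:3].T+W[:3,3]
    D=d@W[:3,:3].T; return W[:3,3]+D*((plane-W[2,3])/D[:,2])[:,None]
E
python3 - <<'E'
from h import *
for n in ['scene','side','wrist']: 
    c=shot(n,n+'0'); print(n,np.linalg.inv(c['camera_from_world']).round(3).tolist(),c['fx'])
print(robot.sense())
E
```

```text
pics
scene [[-0.318, 0.811, -0.492, 1.016], [0.948, 0.263, -0.179, 0.19], [-0.016, -0.523, -0.852, 0.84], [0.0, 0.0, 0.0, 1.0]] 465.12311464535145
side [[0.872, -0.283, 0.4, 0.086], [-0.49, -0.518, 0.702, -0.789], [0.009, -0.808, -0.59, 0.734], [0.0, 0.0, 0.0, 1.0]] 528.9078260821267
wrist [[0.411, 0.871, 0.27, 0.146], [0.912, -0.392, -0.124, 0.51], [-0.002, 0.297, -0.955, 0.374], [0.0, 0.0, 0.0, 1.0]] 351.8346929383275
{'time': 0.15, 'joints': array([ 1.00104828e+00,  3.42548538e-01,  1.52477466e+00, -9.09412732e-06,
        1.27538424e+00, -1.45974033e-01]), 'qvel': array([ 4.36412745e-04, -2.73137615e-03, -2.85349832e-03, -7.21856050e-04,
        9.33440201e-05,  9.55077597e-04]), 'tau': array([ 1.95690853e-03, -4.33906603e+01, -2.46147001e+01, -2.03287318e-04,
        5.66267932e-03, -2.77986743e-05]), 'tool_pos': array([0.21569755, 0.47833346, 0.23330095]), 'eef_rot': array([ 0.69115783,  0.14833697,  0.69142817, -0.14907745]), 'contact_force': array([ 0.25872905, -0.33090294, -0.06541353]), 'torque': array([ 0.04098912, -0.03368699,  0.06309951]), 'opening': 0.08555290974481242}
```

View pics/scene0.png

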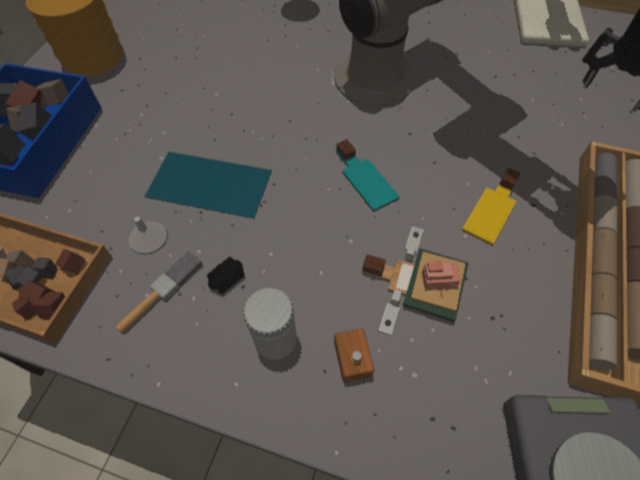

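View pics/side0.png

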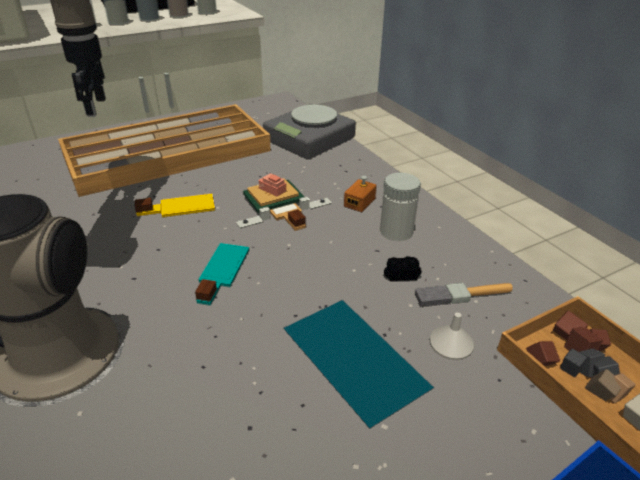

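View pics/wrist0.png

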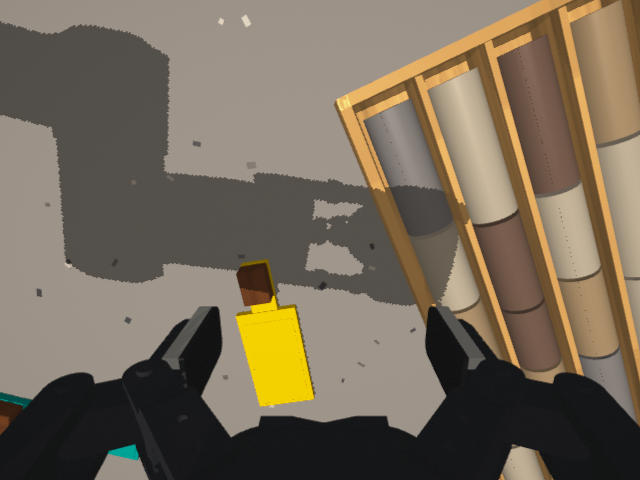

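Candidates for the board in the scene view:
- Pale wood with white tile, under the slabs, grip at (374,265). This is the one that fits the description.
- Turquoise look-alike, grip at (345,149).
- Yellow look-alike, grip at (510,178).

Candidates for the lump:
- Black lump at (226,275), the one I choose.
- Dark stones in the trays, at (40,270) and (25,115).

The mat is blue-green, at (210,184). Next I check the choice in a close crop.

```bash
python3 - <<'E'
from h import *
s=load('scene0')['pixels'][:,:,::-1]; d=load('side0')['pixels'][:,:,::-1]
g=lambda i:np.clip((i/255.)**.6*255,0,255).astype(np.uint8)
a=cv2.resize(g(s[215:345,350:480]),(400,400),interpolation=cv2.INTER_CUBIC)
b=cv2.resize(g(d[160:240,230:340]),(400,291),interpolation=cv2.INTER_CUBIC)
e=cv2.resize(g(s[245:305,195:255]),(300,300),interpolation=cv2.INTER_CUBIC)
o=np.zeros((600,800,3),np.uint8);o[:400,:400]=a;o[:291,400:]=b;o[295:595,400:700]=e
cv2.imwrite('pics/crop0.png',o)
E
```

```text
(no output)
```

View pics/crop0.png

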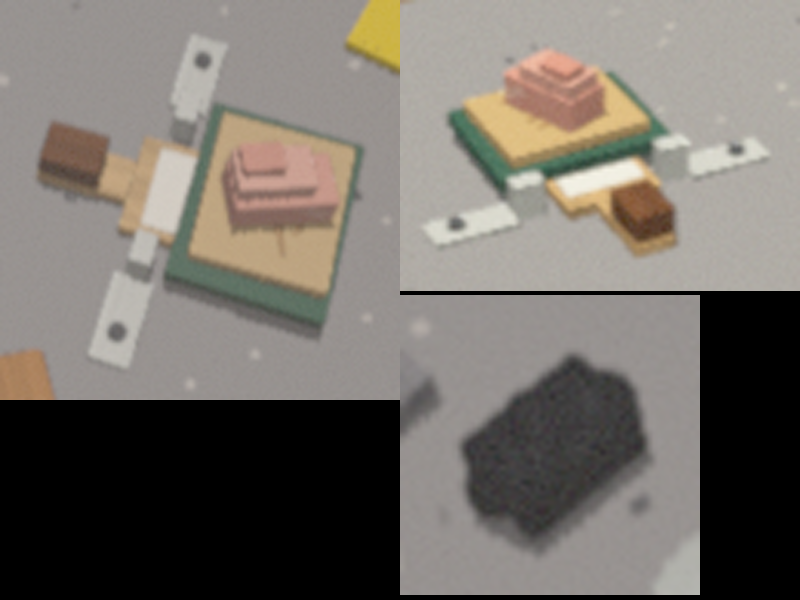

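The crop confirms it: the wooden board with the white tile sits between the posts under the green slab, with its grip at scene (374,265). The black lump is at (226,275). Next I measure positions.

```bash
cat > meas.py <<'E'
from h import *
def hsv(c): return cv2.cvtColor(c['pixels'],cv2.COLOR_RGB2HSV)
def mask(c,box,lo,hi):
    m=cv2.inRange(hsv(c),lo,hi); o=np.zeros_like(m);x0,y0,x1,y1=box;o[y0:y1,x0:x1]=m[y0:y1,x0:x1];return o
def cloud(c,m):
    v,u=np.nonzero(m); return pts(c,np.c_[u,v])
def rect(P): 
    r=cv2.minAreaRect((P[:,:2]*1000).astype(np.float32)); return [np.round(x,1) for x in r]
E
python3 - <<'E'
from meas import *
s=load('scene0');d=load('side0')
for n,c in (('scene',s),('side',d)):
    H=hsv(c)
    P=(374,265) if n=='scene' else (297,219)
    Q=(226,275) if n=='scene' else (402,269)
    M=(210,184) if n=='scene' else (355,360)
    for p in (P,Q,M): print(n,p,H[p[1],p[0]],pts(c,p).round(3))
# mat
for n,c,b in (('scene',s,(140,145,280,225)),('side',d,(275,295,440,430))):
    m=mask(c,b,(80,120,30),(105,255,160)); P=cloud(c,m); print('mat',n,len(P),rect(P),P[:,2].mean())
    r=cv2.minAreaRect(cv2.findContours(m,0,1)[0][0])
for n,c,b in (('scene',s,(200,250,250,300)),('side',d,(378,250,428,288))):
    m=mask(c,b,(0,0,0),(180,255,45)); P=cloud(c,m);P=P[P[:,2]<.06]; print('hem',n,len(P),rect(P),rect(P[P[:,2]<.036]),P[:,2].min(),P[:,2].max())
for n,c,b in (('scene',s,(355,248,390,282)),('side',d,(280,204,312,232))):
    m=mask(c,b,(0,90,0),(15,255,110)); P=cloud(c,m); T=P[(P[:,2]>.027)&(P[:,2]<.037)]; print('grip',n,len(P),rect(P),P[:,2].max(),'top',len(T),rect(T))
# slabs & posts from depth near the stack
for n,c,b in (('scene',s,(370,215,475,340)),('side',d,(225,165,340,235))):
    v,u=np.mgrid[b[1]:b[3],b[0]:b[2]]; uv=np.c_[u.ravel(),v.ravel()]; P=pts(c,uv); h=H=hsv(c)[uv[:,1],uv[:,0]]
    g=(h[:,0]>45)&(h[:,0]<95)&(h[:,1]>60); G=P[g];print('green',n,g.sum(),rect(G),G[:,2].max())
    y=(h[:,0]>12)&(h[:,0]<28)&(h[:,1]>80)&(P[:,2]>.025); print('sand',n,y.sum(),rect(P[y]))
    k=(h[:,0]<12)&(h[:,1]>60)&(P[:,2]>.03)&(P[:,2]<.1); print('pink',n,k.sum(),rect(P[k]),P[k,2].max())
    al=(h[:,1]<40)&(P[:,2]>.0035)&(P[:,2]<.0075); print('feet',n,al.sum(),rect(P[al]))
    al=(h[:,1]<40)&(P[:,2]>.024)&(P[:,2]<.031); print('posts',n,al.sum(),rect(P[al]))
E
```

```text
scene (374, 265) [  8 126  75] [[0.57  0.148 0.034]]
scene (226, 275) [165  21  24] [[ 0.684 -0.117  0.042]]
scene (210, 184) [ 96 157  78] [[ 0.467 -0.262  0.006]]
side (297, 219) [  8 195  77] [[0.558 0.131 0.029]]
side (402, 269) [68 85 12] [[ 0.661 -0.142  0.035]]
side (355, 360) [ 93 226  89] [[ 0.459 -0.278  0.004]]
mat scene 5157 [array([643.7, -47.8]), array([839.9, 271.9]), np.float64(50.5)] 0.007253081460124432
mat side 8773 [array([ 361.2, -488.2]), array([777.1, 245.6]), np.float64(65.1)] 0.005764642672992878
hem scene 829 [array([ 675.8, -125.6]), array([41. , 75.5]), np.float64(64.8)] [array([ 675.8, -125.6]), array([41. , 75.5]), np.float64(64.8)] -0.002151830351190931 0.050004677956535404
hem side 747 [array([ 671.3, -129.5]), array([44.3, 75.3]), np.float64(61.0)] [array([ 671.3, -129.5]), array([44.3, 75.3]), np.float64(61.0)] -0.0017439385030778576 0.04934883744139251
grip scene 370 [array([780. , 184.4]), array([468.3,  55. ]), np.float64(8.0)] 0.8398786062743387 top 255 [array([563.7, 147.2]), array([37.8, 29.3]), np.float64(88.7)]
grip side 225 [array([562.4, 15
[... 315 characters left out ...]

pink scene 1063 [array([566.6, 222.5]), array([ 49., 172.]), np.float64(4.5)] 0.08304465044918041
feet scene 1216 [array([538.2, 245.6]), array([287.6, 214.8]), np.float64(14.8)]
posts scene 190 [array([562.6, 260.6]), array([122.8, 131. ]), np.float64(88.5)]
green side 289 [array([562.2, 266.8]), array([101. , 129.6]), np.float64(86.3)] 0.026169308437596017
sand side 542 [array([ 363.6, -242.9]), array([1218.3,  125.1]), np.float64(68.9)]
pink side 509 [array([566.1, 212.2]), array([ 48.5, 178.8]), np.float64(5.1)] 0.08245793704495019
feet side 407 [array([583.1, 281.4]), array([338.1, 316.9]), np.float64(61.6)]
posts side 76 [array([563.3, 208. ]), array([ 24.4, 131.1]), np.float64(88.1)]
```

```bash
python3 - <<'E'
from meas import *
s=load('scene0');d=load('side0')
for n,c,b in (('scene',s,[(408,226,424,243),(380,314,396,331)]),('side',d,[(238,215,252,228),(316,195,330,207)])):
    R=[]
    for x0,y0,x1,y1 in b:
        g=c['pixels'][y0:y1,x0:x1].astype(int).sum(2); w=np.clip(330-g,0,None) if 0 else np.clip(np.percentile(g,12)-g,0,None)
        v,u=np.mgrid[y0:y1,x0:x1]; R.append([(u*w).sum()/w.sum(),(v*w).sum()/w.sum()])
    P=pts(c,R,.005); dv=P[0]-P[1]; print(n,np.round(R,1).tolist(),P.round(4).tolist(),np.linalg.norm(dv),np.degrees(np.arctan2(dv[1],dv[0])))
# mat contour corners -> plane
for n,c,b in (('scene',s,(140,145,280,225)),('side',d,(275,295,440,430))):
    m=mask(c,b,(80,120,30),(105,255,160)); m=cv2.morphologyEx(m,cv2.MORPH_OPEN,np.ones((3,3)))
    k=max(cv2.findContours(m,0,1)[0],key=cv2.contourArea)[:,0]; P=pts(c,k,.003); print('mat',n,rect(P))
for n,c,b in (('scene',s,(355,248,392,282)),('side',d,(280,204,312,232))):
    m=mask(c,b,(0,90,0),(13,255,110)); P=cloud(c,m);v,u=np.nonzero(m);uv=np.c_[u,v]
    t=(abs(P[:,2]-.032)<.004); Q=pts(c,uv[t],.032); print('grip top',n,t.sum(),rect(Q),Q.mean(0).round(4))
# white tile+wood visible edge etc: other obstacles
for n,c,b in (('canister',s,(240,285,300,360)),('funnel',s,(125,215,170,252)),('counter',s,(330,325,378,385)),('brush',s,(115,250,205,335))):
    x0,y0,x1,y1=b; v,u=np.mgrid[y0:y1,x0:x1]; P=pts(c,np.c_[u.ravel(),v.ravel()]); P=P[(P[:,2]>.015)&(P[:,2]<.2)]
    print(n,P.min(0).round(3),P.max(0).round(3))
E
```

```text
scene [[415.5, 234.4], [387.5, 322.5]] [[0.4552, 0.2112, 0.005], [0.6655, 0.2027, 0.005]] 0.21052497300446488 177.68627536730523
side [[244.9, 221.3], [322.1, 200.9]] [[0.4592, 0.2148, 0.005], [0.6699, 0.2056, 0.005]] 0.21083742978226694 177.48653703971624
mat scene [array([ 463. , -267.6]), array([135.2, 256.2]), np.float64(4.9)]
mat side [array([ 463.6, -267.7]), array([138.7, 259.3]), np.float64(5.0)]
grip top scene 242 [array([564.3, 147.2]), array([38. , 30.1]), np.float64(88.2)] [0.5647 0.1475 0.032 ]
grip top side 123 [array([562., 142.]), array([44.2, 32.1]), np.float64(84.4)] [0.5626 0.142  0.032 ]
canister [ 0.719 -0.03   0.015] [0.801 0.052 0.145]
funnel [ 0.602 -0.36   0.015] [ 0.672 -0.292  0.079]
counter [0.706 0.117 0.015] [0.799 0.2   0.074]
brush [ 0.648 -0.279  0.015] [ 0.841 -0.19   0.025]
```

```bash
cat >> meas.py <<'E'
from scipy.spatial.transform import Rotation as Rn
def quat(deg):
    t=np.radians(deg); x=np.array([0,0,-1.]); y=np.array([np.cos(t),np.sin(t),0]); R=np.c_[x,y,np.cross(x,y)]
    q=Rn.from_matrix(R).as_quat(); return [q[3],q[0],q[1],q[2]]
E
python3 - <<'E'
from meas import *
q=robot.sense()['eef_rot']; R=Rn.from_quat([q[1],q[2],q[3],q[0]]).as_matrix(); print('y',R[:,1].round(2))
s=load('scene0'); print('turq grip',pts(s,[(346,149),(380,197)]).round(3),'brush',pts(s,[(188,262),(198,268),(180,280)]).round(3))
for th in (-2,178): print('b',th,kin.inverse_kinematics([.564,.146,.031],quat(th)))
for th in (4.9,184.9): print('m',th,kin.inverse_kinematics([.469,-.343,.031],quat(th)))
for th in (63,243-360): print('h',th,kin.inverse_kinematics([.674,-.127,.02],quat(th)))
# refine angle of board: wood/white tongue pixels; both edges
E
```

```text
y [ 0.41  0.91 -0.  ]
turq grip [[0.295 0.009 0.034]
 [0.387 0.116 0.011]] brush [[ 0.671 -0.212  0.018]
 [ 0.671 -0.193  0.004]
 [ 0.713 -0.208  0.019]]
b -2 [ 1.21787692e-01  6.70327130e-01  1.59075507e+00 -4.44089210e-16
  8.80510453e-01  1.56694277e-01]
b 178 [ 1.21787692e-01  6.70327130e-01  1.59075507e+00 -4.44089210e-16
  8.80510453e-01 -2.98489838e+00]
m 4.9 [-7.63323236e-01  6.68184853e-01  1.59545806e+00 -4.44089210e-16
  8.77949745e-01 -8.48844370e-01]
m 184.9 [-7.63323236e-01  6.68184853e-01  1.59545806e+00 -4.44089210e-16
  8.77949745e-01  2.29274828e+00]
h 63 [-2.97868139e-01  8.38286869e-01  1.25723722e+00 -4.44089210e-16
  1.04606857e+00 -1.39742557e+00]
h -117 [-2.97868139e-01  8.38286869e-01  1.25723722e+00 -4.44089210e-16
  1.04606857e+00  1.74416709e+00]
```

```bash
python3 - <<'E'
from meas import *
robot.goto([.564,.146,.17],quat(-2)); c=shot('wrist','wrist1'); print(robot.sense()['time'],robot.sense()['tool_pos'])
m=mask(c,(150,150,500,480),(0,90,0),(13,255,110)); 
E
```

```text
1.9667 [0.56364    0.14715487 0.17027188]
```

View pics/wrist1.png

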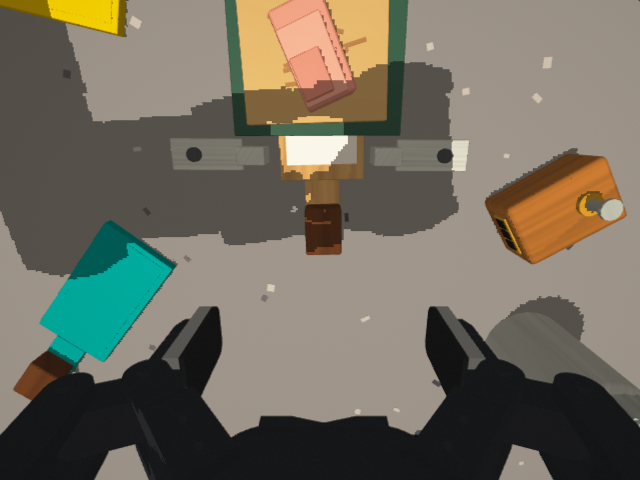

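The wrist view shows the grip at about (323,228), the tongue above it, and the posts at (252,155) and (385,155). The board is central in the gap and straight. I refine the grip and post positions from this view.

```bash
python3 - <<'E'
from meas import *
c=load('wrist1')
m=mask(c,(290,195,355,262),(0,90,0),(15,255,120)); v,u=np.nonzero(m);P=pts(c,np.c_[u,v]);t=abs(P[:,2]-.032)<.003
print(t.sum(),rect(pts(c,np.c_[u,v][t],.032)),pts(c,np.c_[u,v][t],.032).mean(0))
print('holes',pts(c,[(194,154.5),(445,156)],.005).round(4).tolist())
print('plate corners/front edge',pts(c,[(280,180),(363,180)],.010).round(4).tolist(), 'slab front', pts(c,[(234,136),(401,136)],.022).round(4).tolist())
print('tile', pts(c,[(286,165),(356,165)],.010).round(4).tolist())
E
```

```text
1640 [array([563.3, 147.6]), array([39.9, 29.4]), np.float64(89.9)] [0.56323526 0.14803147 0.032     ]
holes [[0.4566, 0.2107, 0.005], [0.6682, 0.2025, 0.005]]
plate corners/front edge [[0.5282, 0.1876, 0.01], [0.5985, 0.1853, 0.01]] slab front [[0.496, 0.2244, 0.022], [0.627, 0.2201, 0.022]]
tile [[0.5341, 0.1999, 0.01], [0.5926, 0.198, 0.01]]
```

```bash
python3 - <<'E'
from meas import *
robot.movel([.5634,.1476,.06],.15); robot.movel([.5634,.1476,.031],.06); print(robot.sense()['contact_force'].round(2))
hand.set_gripper(.02,effort=80); s=robot.sense(); print(s['opening'],s['tool_pos'],s['contact_force'].round(2),s['time'])
robot.movel([.5634-.0006,.1476-.015,.031],.03); s=robot.sense(); print(s['opening'],s['contact_force'].round(2),s['tool_pos'])
shot('side','side2')
E
```

```text
[-0.53  0.35  0.34]
0.026025951866316156 [0.56352149 0.14764352 0.03179901] [-1.79 -0.28  5.8 ] 4.0833
0.025556078869066707 [-0.12 11.66  2.68] [0.56343912 0.13511932 0.03183605]
```

View pics/side2.png

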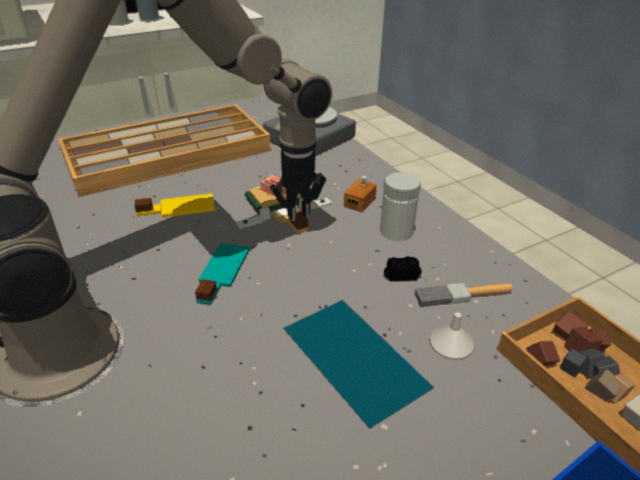

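```bash
python3 - <<'E'
from meas import *
for k in (.04,.07,.095,.115,.14):
    robot.movel([.5634-.04*k,.1476-k,.031],.05); s=robot.sense(); print(k,round(s['opening'],4),s['contact_force'].round(2),s['tool_pos'].round(4),s['time'])
robot.pause(.3)
shot('scene','scene3');shot('side','side3')
E
python3 - <<'E'
import cv2,numpy as np
a=cv2.imread('pics/scene3.png')[190:350,300:500];b=cv2.imread('pics/side3.png')[150:280,220:400]
o=np.zeros((600,800,3),np.uint8);o[:320,:400]=cv2.resize(a,(400,320));o[:289,400:]=cv2.resize(b,(400,289))
cv2.imwrite('pics/crop3.png',(np.clip((o/255.)**.6*255,0,255)).astype(np.uint8)[:330])
E
```

```text
0.04 0.0254 [ 0.13 10.32  3.05] [0.5625 0.1101 0.0318] 5.4333
0.07 0.0258 [-0.31 18.88  4.32] [0.5612 0.0818 0.0319] 6.1833
0.095 0.0261 [-0.21  5.13  5.46] [0.5602 0.0532 0.0318] 6.8333
0.115 0.0256 [0.25 0.94 7.09] [0.5595 0.0324 0.0318] 7.3833
0.14 0.0259 [0.51 1.36 6.06] [0.5585 0.0074 0.0318] 8.0333
```

View pics/crop3.png

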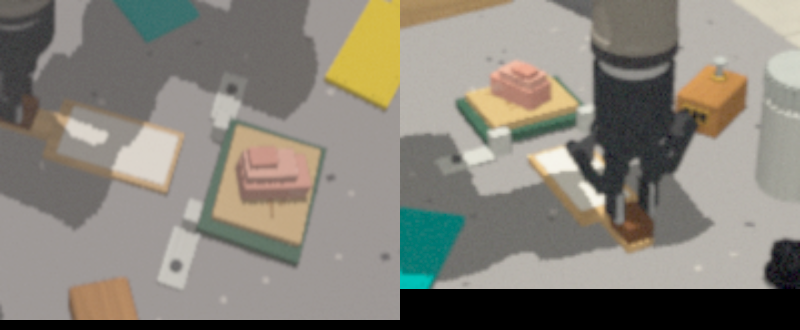

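The board is clear of the posts (tail at about crop (180,160)) and the stack is down and still stacked. I check its height, then lift the board.

```bash
cat > stk.py <<'E'
from meas import *
def stack(f,b=(395,225,475,330)):
    c=load(f); x0,y0,x1,y1=b; v,u=np.mgrid[y0:y1,x0:x1]; uv=np.c_[u.ravel(),v.ravel()]; P=pts(c,uv); h=hsv(c)[uv[:,1],uv[:,0]]
    ok=P[:,2]<.2
    y=ok&(h[:,0]>12)&(h[:,0]<28)&(h[:,1]>60)&(P[:,2]>.012); S=P[y]
    A=np.c_[S[:,:2]-S[:,:2].mean(0),np.ones(len(S))]; co=np.linalg.lstsq(A,S[:,2],rcond=None)[0]; print('sand n',len(S),'slopes,z',co.round(4),rect(S))
    k=ok&(h[:,0]<12)&(h[:,1]>60)&(P[:,2]>.02); print('pink zmax',P[k,2].max(),rect(P[k]))
    g=ok&(h[:,0]>45)&(h[:,0]<95)&(h[:,1]>60); print('green',g.sum(),rect(P[g]),np.median(P[g,2]))
E
python3 - <<'E'
from stk import *
stack('scene0');stack('scene3')
x,y=.5578,.0076
robot.movel([x,y,.045],.04); robot.movel([x,y,.085],.1); robot.pause(.2); s=robot.sense();print(s['contact_force'].round(2),s['torque'].round(2),s['opening'])
shot('side','side4');shot('scene','scene4')
E
```

```text
sand n 1553 slopes,z [0.0411 0.0484 0.0315] [array([505.7, 256. ]), array([133. , 217.5]), np.float64(87.8)]
pink zmax 0.08304465044918041 [array([562.1, 274.1]), array([35.9, 63.4]), np.float64(20.8)]
green 305 [array([567.2, 272. ]), array([ 96.7, 120.2]), np.float64(87.4)] 0.02347338231742091
sand n 1451 slopes,z [ 0.004  -0.0539  0.0247] [array([507.4, 270.7]), array([ 93.5, 220.5]), np.float64(85.4)]
pink zmax 0.07571258328387376 [array([563.8, 267.9]), array([35.7, 64.5]), np.float64(21.1)]
green 314 [array([566.2, 263.4]), array([ 95.6, 124.5]), np.float64(88.1)] 0.015821153660423914
[-0.91  0.21 -0.26] [-0.11  0.07  0.02] 0.025483410980309748
```

View pics/side4.png

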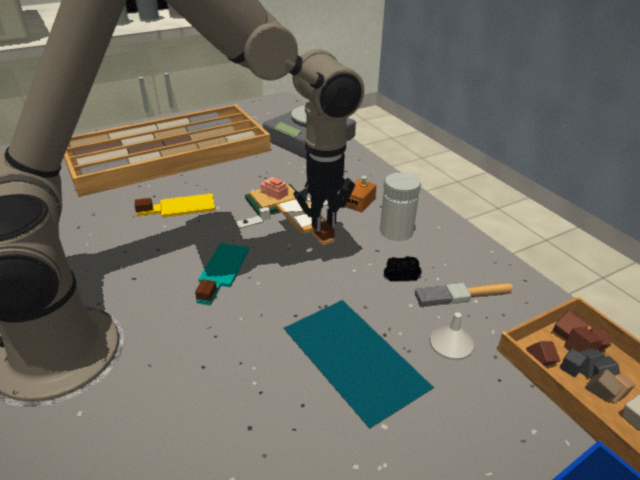

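```bash
python3 - <<'E'
from stk import *
for f,b in (('scene0',(395,225,475,330)),('scene3',(395,225,475,330)),('scene4',(395,225,475,330)),('side0',(235,165,310,225)),('side3',(235,165,295,225)),('side4',(235,165,290,225))):
    c=load(f); x0,y0,x1,y1=b; v,u=np.mgrid[y0:y1,x0:x1]; uv=np.c_[u.ravel(),v.ravel()]; P=pts(c,uv); h=hsv(c)[uv[:,1],uv[:,0]]
    y=(P[:,2]<.045)&(h[:,0]>12)&(h[:,0]<28)&(h[:,1]>60)&(P[:,2]>.015)&(P[:,0]>.505)&(P[:,0]<.625)&(P[:,1]>.215); S=P[y]
    for _ in range(4):
        A=np.c_[S[:,:2]-S[:,:2].mean(0),np.ones(len(S))]; co=np.linalg.lstsq(A,S[:,2],rcond=None)[0]; r=S[:,2]-A@co; S=S[abs(r)<max(2*np.median(abs(r)),.0012)]
    print(f,len(S),co.round(4),S.mean(0).round(4))
E
```

```text
scene0 876 [-0.0015  0.0021  0.0335] [0.572  0.2734 0.0335]
scene3 855 [-0.01   -0.033   0.0256] [0.5724 0.264  0.0256]
scene4 806 [-0.0125 -0.0287  0.0254] [0.5721 0.2654 0.0253]
side0 292 [0.0045 0.0108 0.0321] [0.5523 0.2592 0.0321]
side3 261 [-0.0066 -0.0275  0.0252] [0.5488 0.2537 0.0252]
side4 208 [-0.0073 -0.0291  0.0251] [0.5398 0.256  0.025 ]
```

```bash
python3 - <<'E'
import cv2,numpy as np
a=cv2.imread('pics/scene4.png')[190:340,310:490];b=cv2.imread('pics/side4.png')[165:255,230:380]
o=np.zeros((600,800,3),np.uint8);o[:333,:400]=cv2.resize(a,(400,333));o[:240,400:]=cv2.resize(b,(400,240))
cv2.imwrite('pics/crop4.png',(np.clip((o/255.)**.6*255,0,255)).astype(np.uint8)[:340])
E
```

```text
(no output)
```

View pics/crop4.png

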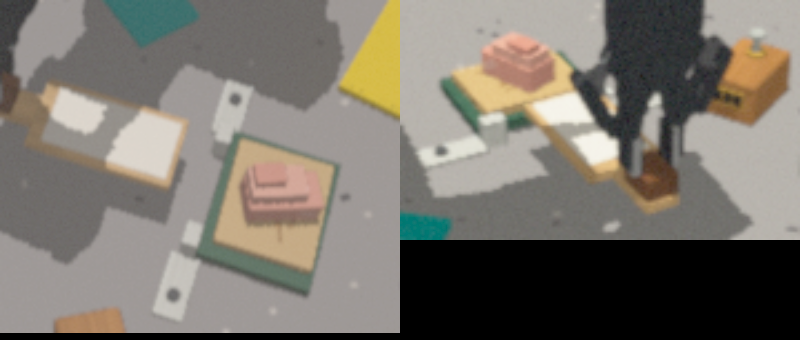

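The fitted slope of about 0.03 suggests the slab's front edge sits a few mm high, perhaps hung on the posts. I look with the wrist camera.

```bash
python3 - <<'E'
from meas import *
c=shot('wrist','wrist5'); 
E
```

```text
(no output)
```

View pics/wrist5.png

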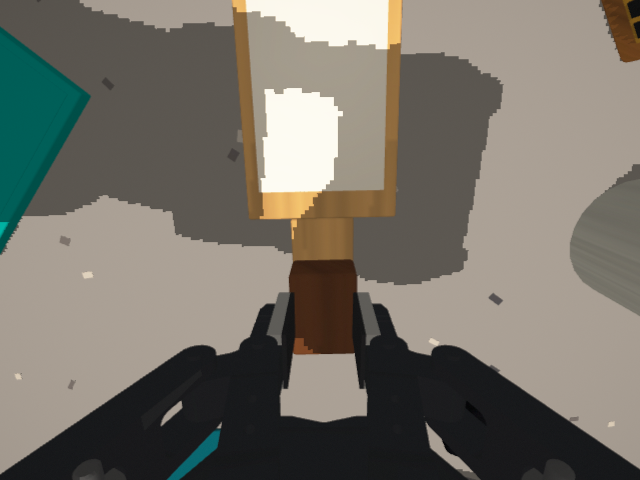

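```bash
python3 - <<'E'
from meas import *
x,y=.5578,.0076
robot.movel([x,y,.25],.15); robot.pause(.2); c=shot('wrist','wrist6'); print(robot.sense()['time'])
E
```

```text
11.3333
```

View pics/wrist6.png

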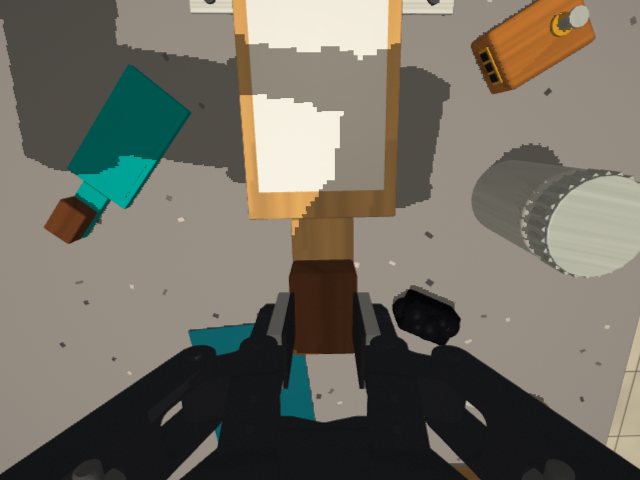

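```bash
python3 - <<'E'
from meas import *
robot.movel([.43,.14,.25],.2); robot.pause(.2); c=shot('wrist','wrist7'); print(robot.sense()['time'])
E
```

```text
12.65
```

View pics/wrist7.png

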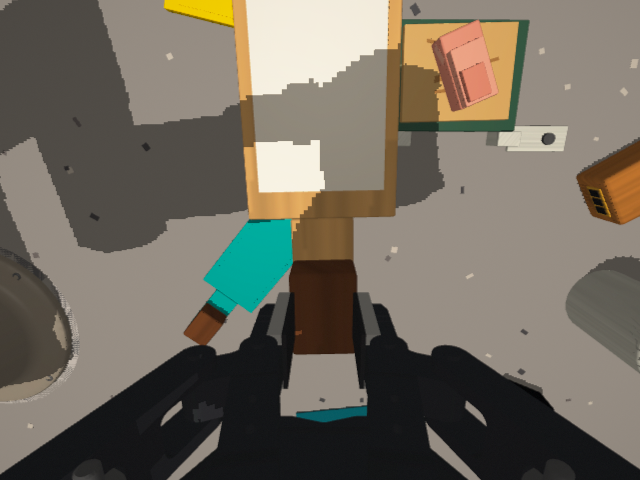

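```bash
python3 - <<'E'
from meas import *
c=load('wrist7')
def fit(c,uv,n):
    P=pts(c,uv)
    for _ in range(4):
        A=np.c_[P[:,:2]-P[:,:2].mean(0),np.ones(len(P))]; co=np.linalg.lstsq(A,P[:,2],rcond=None)[0]; r=P[:,2]-A@co; P=P[abs(r)<max(2.5*np.median(abs(r)),.0006)]
    print(n,len(P),co.round(4),P.mean(0).round(4))
b=lambda x0,y0,x1,y1: np.array([(u,v) for u in range(x0,x1) for v in range(y0,y1)])
fit(c,np.r_[b(405,28,430,118),b(500,28,514,118),b(405,112,512,119)],'sand')
fit(c,np.r_[b(403,124,513,129),b(518,24,525,126),b(405,21,520,22)],'green')
fit(c,b(450,140,490,230),'table'); fit(c,np.r_[b(550,40,600,90)],'table2'); fit(c,b(415,131,490,150),'t front')
print(pts(c,[(520,127),(408,131),(528,20)]).round(4).tolist(), pts(c,[(512,138)]).round(4))
E
```

```text
sand 3370 [-0.0137 -0.0326  0.0246] [0.5529 0.2611 0.0246]
green 1314 [-0.1304  0.0462  0.0111] [0.6037 0.2478 0.0111]
table 2896 [-0.0004  0.0007  0.0002] [5.923e-01 1.559e-01 2.000e-04]
table2 2076 [-0.0032 -0.0025  0.0002] [6.868e-01 2.729e-01 2.000e-04]
t front 1135 [0.0008 0.0055 0.0002] [5.681e-01 2.046e-01 2.000e-04]
[[0.6368, 0.2154, 0.0063], [0.5159, 0.2157, 0.029], [0.6285, 0.3109, 0.0127]] [[0.618  0.2054 0.0297]]
```

The stack's plane slopes by about 0.035 rad and its left front corner is about 5 mm up. That fits the slab resting on the 5 mm foot of the left post, since the foot looks wider than the post. I want it properly flat before placing the board, so I measure the foot. Then I lay the board on free worktop and nudge the slab back a few mm through the gap.

```bash
python3 - <<'E'
from meas import *
c=load('wrist1'); print('Lfoot',pts(c,[(194,139),(194,169)],.005).round(4).tolist(),'Rfoot',pts(c,[(445,141),(445,171)],.005).round(4).tolist())
print('posts',pts(c,[(238,147),(264,147),(238,165),(264,165)],.028).round(4).tolist())
robot.movel([.54,-.06,.25],.25)
robot.movel([.54,-.06,.06],.15); robot.movel([.54,-.06,.032],.04); hand.set_gripper(.06); s=robot.sense(); print(s['contact_force'].round(2),s['time'])
robot.movel([.54,-.06,.15],.15); hand.set_gripper(0.0,effort=20); robot.goto([.5625,.185,.13],quat(-2)); print(robot.sense()['opening'])
shot('scene','scene8'); shot('wrist','wrist8'); print(robot.sense()['time'])
E
```

```text
Lfoot [[0.4583, 0.2232, 0.005], [0.4549, 0.1988, 0.005]] Rfoot [[0.6674, 0.2147, 0.005], [0.6691, 0.19, 0.005]]
posts [[0.4997, 0.2162, 0.028], [0.5198, 0.2155, 0.028], [0.4983, 0.2026, 0.028], [0.5187, 0.2019, 0.028]]
[-0.63 -0.19  0.3 ] 16.4083
-2.8303436246819183e-05
19.0167
```

View pics/wrist8.png

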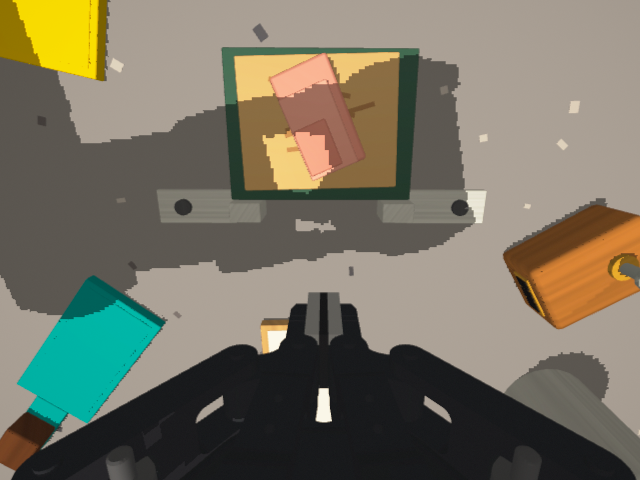

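View pics/scene8.png

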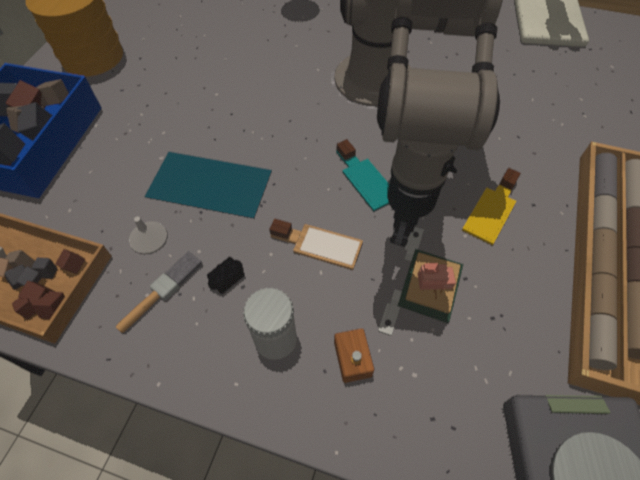

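The feet reach about 5 mm past the posts toward the stack, and the slab's front edge (wrist row 198) overlaps them (rows 190–222). I push it back about 9 mm along +x of the stop.

```bash
python3 - <<'E'
from meas import *
robot.movel([.5625,.185,.031],.12); 
for y in (.200,.206,.210,.2135):
    robot.movel([.5625+.04*(y-.185),y,.031],.025); s=robot.sense(); print(y,s['contact_force'].round(2),s['tool_pos'].round(4))
robot.movel([.5625,.19,.031],.06); robot.movel([.5625,.185,.13],.15)
shot('wrist','wrist9'); print(robot.sense()['time'])
E
cat > wfit.py <<'E'
from meas import *
def fit(c,uv,n):
    P=pts(c,uv)
    for _ in range(4):
        A=np.c_[P[:,:2]-P[:,:2].mean(0),np.ones(len(P))]; co=np.linalg.lstsq(A,P[:,2],rcond=None)[0]; r=P[:,2]-A@co; P=P[abs(r)<max(2.5*np.median(abs(r)),.0006)]
    print(n,len(P),co.round(4),P.mean(0).round(4))
def sand(f):
    c=load(f); h=hsv(c); P=pts(c,np.array([(u,v) for v in range(0,230) for u in range(180,460)])); uv=np.array([(u,v) for v in range(0,230) for u in range(180,460)])
    hh=h[uv[:,1],uv[:,0]]; k=(hh[:,0]>13)&(hh[:,0]<28)&(hh[:,1]>80)&(P[:,2]>.015)&(P[:,2]<.036); fit(c,uv[k],'sand '+f); print(rect(pts(c,uv[k],.022)))
    k=(hh[:,0]>55)&(hh[:,0]<95)&(hh[:,1]>60)&(P[:,2]>-.01)&(P[:,2]<.036); print('green',rect(pts(c,uv[k],.012)))
E
python3 - <<'E'
from wfit import *
sand('wrist8');sand('wrist9')
E
```

```text
0.2 [ 0.09 -0.12 -0.93] [0.563  0.2    0.0309]
0.206 [ 0.3  -0.22  0.13] [0.5633 0.2062 0.031 ]
0.21 [-0.14 -0.16 -0.18] [0.5635 0.2102 0.031 ]
0.2135 [ 0.81  0.02 -0.29] [0.5636 0.2137 0.031 ]
23.1333
sand wrist8 12038 [-0.0126 -0.0343  0.0244] [0.5626 0.267  0.0244]
[array([562.2, 266.1]), array([ 85.6, 106.4]), np.float64(89.2)]
green [array([563.1, 264. ]), array([ 99.8, 130.7]), np.float64(87.9)]
sand wrist9 12128 [-0.0118 -0.0334  0.0244] [0.5626 0.2671 0.0244]
[array([562.2, 266. ]), array([ 85.9, 106.4]), np.float64(89.2)]
green [array([563.1, 264.1]), array([ 99.8, 130.7]), np.float64(88.0)]
```

View pics/wrist9.png

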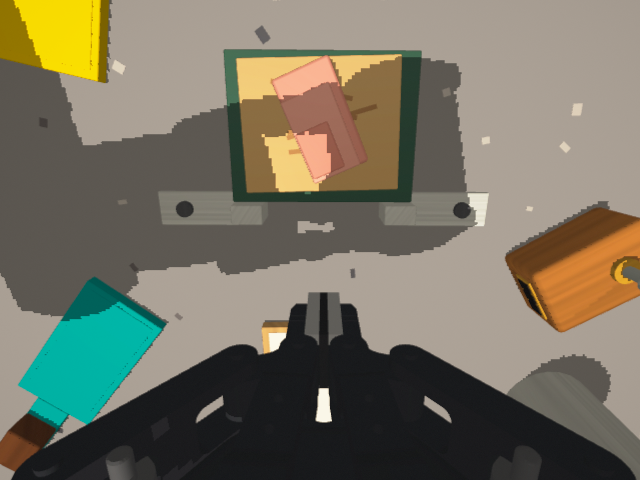

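No contact yet, the slab did not move. I continue a little lower, watching the force.

```bash
python3 - <<'E'
from meas import *
robot.movel([.5625,.185,.028],.15); robot.movel([.5635,.210,.028],.1)
y=.212;con=None;f0=robot.sense()['contact_force']
while y<.245:
    y+=.0015; robot.movel([.5625+.04*(y-.185),y,.028],.025); s=robot.sense(); f=s['contact_force']-f0; print(round(y,4),f.round(2),s['tool_pos'][1].round(4))
    if con is None and abs(f[1])>1.2: con=y
    if abs(f[1])>15 or (con and y>=con+.006): break
print('con',con)
shot('wrist','wrist10'); print(robot.sense()['time'])
E
```

```text
0.2135 [0.61 0.17 0.66] 0.2134
0.215 [1.6  0.8  0.75] 0.2149
0.2165 [1.11 0.55 2.14] 0.2165
0.218 [0.7  0.19 2.47] 0.2181
0.2195 [ 1.18 -0.23  2.31] 0.2196
0.221 [-0.07 -0.23  3.39] 0.221
0.2225 [ 0.25 -1.5   3.59] 0.2225
0.224 [-0.06 -0.91  2.63] 0.2241
0.2255 [ 0.53 -0.05  1.71] 0.2257
0.227 [ 0.52 -0.77  2.32] 0.2272
0.2285 [ 0.29 -1.24  2.73] 0.2286
con 0.2225
27.2083
```

View pics/wrist10.png

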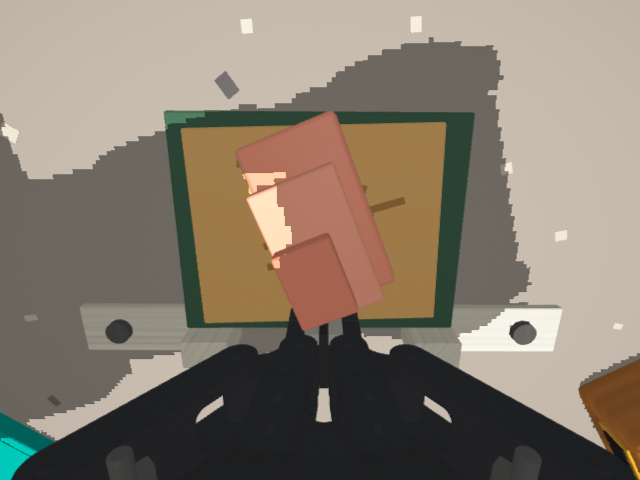

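```bash
python3 - <<'E'
from wfit import *
c=load('wrist10'); uv=np.array([(u,v) for v in range(100,340) for u in range(160,480)]);P=pts(c,uv);h=hsv(c)[uv[:,1],uv[:,0]]
k=(h[:,0]>13)&(h[:,0]<28)&(h[:,1]>80)&(P[:,2]>.015)&(P[:,2]<.036); fit(c,uv[k],'sand'); print(rect(P[k]))
k=(h[:,0]>55)&(h[:,0]<95)&(h[:,1]>60)&(P[:,2]>0.005)&(P[:,2]<.02); print('green',rect(P[k])); fit(c,uv[k],'green')
print('finger',pts(c,[(300,315),(348,315),(324,335)]).round(4).tolist(), 'green front',pts(c,[(230,326),(420,326)]).round(4).tolist())
print(robot.sense()['contact_force'])
E
```

```text
sand 22971 [-0.0111 -0.0339  0.0242] [0.5626 0.2698 0.0242]
[array([561.3, 263.9]), array([ 90.9, 111. ]), np.float64(89.7)]
green [array([563.4, 264.5]), array([ 99.7, 130. ]), np.float64(87.8)]
green 9697 [-0.0112 -0.0338  0.014 ] [0.5694 0.2744 0.014 ]
finger [[0.5578, 0.2524, 0.0718], [0.5743, 0.2352, 0.0414], [0.5647, 0.2399, 0.0632]] green front [[0.5184, 0.2178, 0.0171], [0.611, 0.2139, 0.016]]
[-0.56594182 -1.47272938  2.19101093]
```

```bash
python3 - <<'E'
from meas import *
shot('side','side11');shot('scene','scene11')
a=cv2.imread('pics/scene11.png')[200:330,370:490];b=cv2.imread('pics/side11.png')[150:250,220:360]
o=np.zeros((433,800,3),np.uint8);o[:433,:400]=cv2.resize(a,(400,433),interpolation=2);o[:286,400:]=cv2.resize(b,(400,286),interpolation=2)
cv2.imwrite('pics/crop11.png',(np.clip((o/255.)**.6*255,0,255)).astype(np.uint8))
E
```

```text
(no output)
```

View pics/crop11.png

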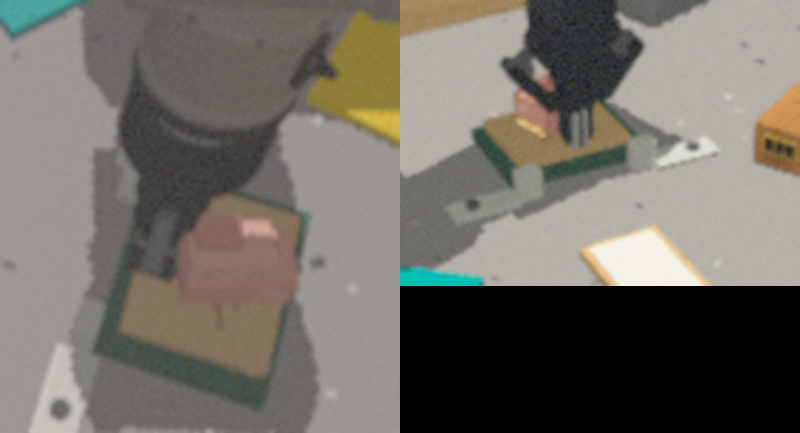

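```bash
python3 - <<'E'
from meas import *
s=robot.sense(); print(s['tool_pos'],s['contact_force'],s['opening'],s['joints'].round(3))
for f in('side11','scene11'):
    c=load(f); h=hsv(c)
c=load('side11'); # finger tip pixels: crop (576,142)-> 
print(pts(c,[(220+(570-400)*.35,150+138*.35),(220+(582-400)*.35,150+138*.35),(220+(576-400)*.35,150+120*.35)]).round(4).tolist())
E
```

```text
[0.56425205 0.22860693 0.02801665] [ 0.17113259 -1.22293156  1.25858068] 6.466282041512162e-05 [0.259 0.711 1.512 0.    0.919 0.294]
[[0.5558, 0.2191, 0.0394], [0.5657, 0.2158, 0.0383], [0.5627, 0.2203, 0.0549]]
```

```bash
python3 - <<'E'
from meas import *
c=load('wrist9')
for p in [(316,294),(316,300),(316,310),(316,330),(316,343),(332,294),(332,343),(300,308),(300,330)]: print(p,(pts(c,p)[0]-[.5625,.185,.13]).round(4))
c=load('wrist10')
for p in [(316,325),(316,333),(316,345),(316,360),(316,380),(332,345),(300,330)]: print(p,(pts(c,p)[0]-[.5642,.2286,.028]).round(4),c['pixels'][p[1],p[0]])
c=load('side11')
for v in range(190,206): print(v,pts(c,(281,v))[0].round(3),c['pixels'][v,281])
E
```

```text
(316, 294) [-0.0034  0.012   0.0035]
(316, 300) [-0.0034  0.0114  0.0079]
(316, 310) [-0.0031  0.0117  0.0171]
(316, 330) [-0.0028  0.0119  0.032 ]
(316, 343) [-0.0026  0.0131  0.0418]
(332, 294) [0.0034 0.0116 0.0031]
(332, 343) [0.0025 0.0131 0.0421]
(300, 308) [-0.0102  0.0079  0.0078]
(300, 330) [-0.0089  0.0086  0.0262]
(316, 325) [-0.0017  0.0195  0.0426] [163  97  79]
(316, 333) [-0.0022  0.0119  0.0347] [112 110 104]
(316, 345) [-0.002   0.0127  0.0432] [32 33 35]
(316, 360) [-0.002   0.0095  0.0464] [30 30 33]
(316, 380) [-0.0024  0.0011  0.0453] [32 33 35]
(332, 345) [0.0031 0.0127 0.0435] [30 32 34]
(300, 330) [-0.0083  0.0084  0.0267] [32 34 35]
190 [0.559 0.215 0.065] [72 70 69]
191 [0.559 0.217 0.061] [78 76 76]
192 [0.561 0.221 0.055] [75 76 70]
193 [0.562 0.222 0.051] [80 79 74]
194 [0.561 0.221 0.049] [79 77 75]
195 [0.558 0.215 0.05 ] [77 79 73]
196 [0.561 0.22  0.044] [80 78 75]
197 [0.561 0.221 0.041] [72 75 72]
198 [0.558 0.216 0.041] [76 77 76]
199 [0.559 0.218 0.037] [77 78 72]
200 [0.559 0.217 0.035] [76 76 71]
201 [0.559 0.218 0.031] [81 78 67]
202 [0.558 0.217 0.029] [94 74 52]
203 [0.563 0.226 0.02 ] [98 73 42]
204 [0.562 0.225 0.017] [85 68 37]
205 [0.56  0.221 0.017] [43 45 27]
```

The fingertips are on top of the sandy slab, not in front of it, so the shut tips reach less far than I assumed. I lift straight off and check the tip geometry.

```bash
python3 - <<'E'
from meas import *
robot.movel([.56425,.2286,.09],.1); robot.movel([.5625,.185,.13],.15)
shot('wrist','wrist12'); print(robot.sense()['time'])
c=load('wrist5'); T=[.5578,.0076,.085]
for p in [(284,296),(284,310),(284,340),(284,380),(368,296),(368,340),(324,300)]: print(p,(pts(c,p)[0]-T).round(4))
c=load('wrist1'); T=[.5636,.1472,.170]
for p in [(215,310),(210,330),(205,345),(165,360),(432,310)]: print(p,(pts(c,p)[0]-T).round(4))
c=load('side4')
for v in range(215,240,2): print(v,[pts(c,(u,v))[0].round(3).tolist() for u in (318,331)])
E
python3 - <<'E'
from wfit import *
sand('wrist12')
E
```

```text
28.6667
(284, 296) [-0.0166  0.012   0.0048]
(284, 310) [-0.0153  0.0117  0.0167]
(284, 340) [-0.0135  0.0099  0.0349]
(284, 380) [-0.0146 -0.0066  0.0345]
(368, 296) [0.0187 0.0113 0.0058]
(368, 340) [0.0152 0.0091 0.0351]
(324, 300) [ 0.0001  0.0065 -0.0014]
(215, 310) [-0.0425  0.0115  0.0156]
(210, 330) [-0.0422  0.0078  0.0245]
(205, 345) [-0.0424  0.0054  0.0307]
(165, 360) [-0.0471  0.0134  0.0504]
(432, 310) [0.0429 0.0092 0.0167]
215 [[0.537, -0.006, 0.129], [0.572, 0.001, 0.113]]
217 [[0.538, -0.004, 0.122], [0.57, -0.002, 0.11]]
219 [[0.541, 0.001, 0.113], [0.57, -0.003, 0.106]]
221 [[0.539, -0.002, 0.111], [0.57, -0.003, 0.101]]
223 [[0.538, -0.003, 0.106], [0.57, -0.003, 0.096]]
225 [[0.539, -0.002, 0.1], [0.571, -0.002, 0.089]]
227 [[0.54, 0.0, 0.093], [0.569, -0.006, 0.087]]
229 [[0.539, -0.002, 0.09], [0.569, -0.006, 0.083]]
231 [[0.538, -0.005, 0.087], [0.565, -0.012, 0.082]]
233 [[0.544, 0.006, 0.073], [0.563, -0.016, 0.08]]
235 [[0.543, 0.004, 0.069], [0.563, -0.016, 0.075]]
237 [[0.544, 0.006, 0.062], [0.564, -0.015, 0.069]]
239 [[0.542, 0.003, 0.059], [0.565, -0.014, 0.062]]
sand wrist12 12088 [-0.0117 -0.0334  0.0245] [0.5618 0.264  0.0245]
[array([562.2, 266.1]), array([ 85.7, 106.5]), np.float64(89.2)]
green [array([563.3, 264.2]), array([ 99.6, 130.5]), np.float64(87.6)]
```

```bash
python3 - <<'E'
import cv2
b=cv2.imread('pics/side4.png')[180:250,285:365]; cv2.imwrite('pics/crop4b.png',cv2.resize(b,(640,560),interpolation=cv2.INTER_NEAREST))
E
```

```text
(no output)
```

View pics/crop4b.png

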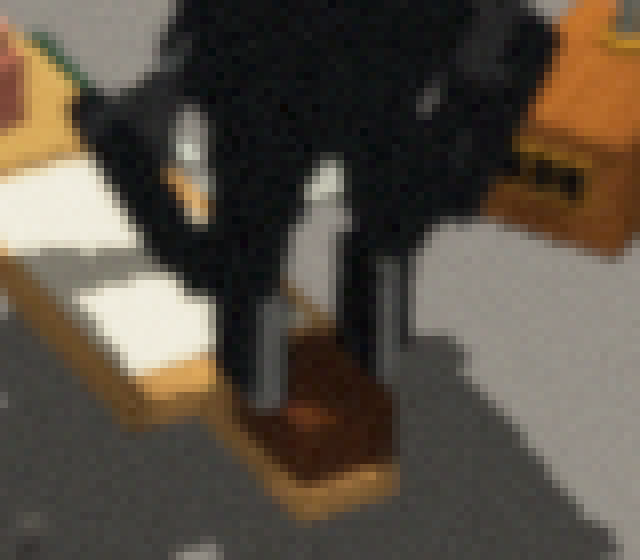

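View pics/wrist12.png

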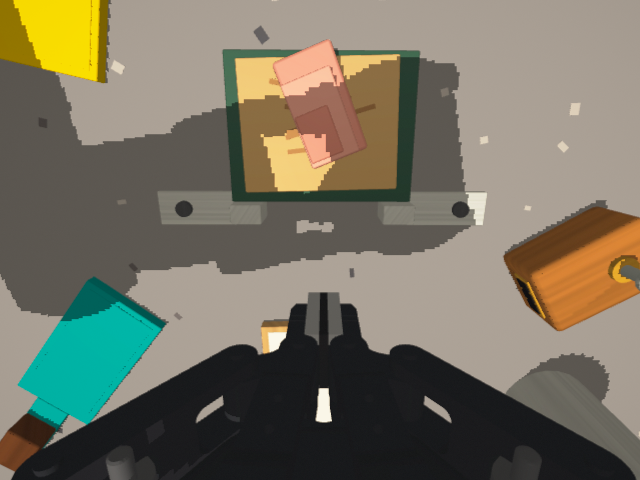

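The real tip of the shut fingers is about 2 mm ahead of the TCP, not 25 mm, so I will go lower from now on. The touch slid the crystal a few mm, and it is still upright on the slab. The stack is within the numbers (tilt 0.035, centre about 2.4 mm), but the slab still rests on the feet, so I push it properly, low and leaning back from the crystal.

```bash
python3 - <<'E'
from meas import *
c=load('wrist12'); uv=np.array([(u,v) for v in range(20,200) for u in range(250,390)]);P=pts(c,uv);h=hsv(c)[uv[:,1],uv[:,0]]
k=(h[:,0]<12)&(P[:,2]>.03)
for a,b in((.03,.045),(.045,.06),(.06,.07),(.07,.085)):
    Q=P[k&(P[:,2]>a)&(P[:,2]<b)]; print(a,len(Q),np.percentile(Q,[1,50,99],axis=0).round(3).tolist())
print(rect(P[k]))
c=load('wrist0')
def tq(deg,al):
    t=np.radians(deg);y=np.array([np.cos(t),np.sin(t),0]);x=np.array([0,np.sin(al),-np.cos(al)]); x-=y*(x@y); x/=np.linalg.norm(x)
    q=Rn.from_matrix(np.c_[x,y,np.cross(x,y)]).as_quat(); return [q[3],q[0],q[1],q[2]]
for al in (.21,.3): print(kin.inverse_kinematics([.5625,.185,.0065],tq(-2,al)))
E
```

```text
Traceback (most recent call last):
IndexError: index -1 is out of bounds for axis 0 with size 0
```

```bash
cat >> meas.py <<'E'
def tq(deg,al):
    t=np.radians(deg);y=np.array([np.cos(t),np.sin(t),0]);x=np.array([0,np.sin(al),-np.cos(al)]); x-=y*(x@y); x/=np.linalg.norm(x)
    q=Rn.from_matrix(np.c_[x,y,np.cross(x,y)]).as_quat(); return [q[3],q[0],q[1],q[2]]
E
python3 - <<'E'
from meas import *
c=load('wrist12'); uv=np.array([(u,v) for v in range(20,200) for u in range(250,390)]);P=pts(c,uv);h=hsv(c)[uv[:,1],uv[:,0]]
k=((h[:,0]<12)|(h[:,0]>170))&(P[:,2]>.029)
Q=P[k]; print(len(Q),rect(Q))
for a in np.arange(.03,.085,.01):
    q=Q[(Q[:,2]>a)&(Q[:,2]<=a+.01)]; print(a.round(3),len(q), q.min(0).round(3) if len(q) else '', q.max(0).round(3) if len(q) else '')
for al in (.21,.3): print(kin.inverse_kinematics([.5625,.185,.0065],tq(-2,al)))
E
```

```text
6342 [array([564.2, 277.2]), array([36.1, 64. ]), np.float64(19.4)]
0.03 0  
0.04 1752 [0.538 0.243 0.046] [0.591 0.313 0.05 ]
0.05 576 [0.538 0.242 0.05 ] [0.591 0.31  0.06 ]
0.06 2639 [0.543 0.243 0.06 ] [0.585 0.297 0.07 ]
0.07 1346 [0.55  0.247 0.07 ] [0.576 0.276 0.073]
0.08 0  
[ 0.07769412  0.70480145  1.63675078  0.29335523  0.7979386  -0.09274982]
[ 0.02996801  0.70844918  1.6578748   0.42283016  0.80130391 -0.23551553]
```

```bash
python3 - <<'E'
from meas import *
q=tq(-2,.21)
robot.goto([.5625,.178,.09],q); robot.movel([.5625,.178,.0085],.1); f0=robot.sense()['contact_force']; print(f0.round(2))
y=.192; con=None
robot.movel([.5628,y,.0085],.05)
while y<.2135:
    y+=.0015; robot.movel([.5625+.04*(y-.178),y,.0085],.025); s=robot.sense(); f=s['contact_force']-f0; print(round(y,4),f.round(2),s['tool_pos'].round(4)[1:])
    if abs(f[1])>12 or abs(f[2])>8: print('stop'); break
shot('scene','scene13'); print(s['time'])
robot.movel([.5625,.19,.0085],.06); robot.movel([.5625,.178,.09],.15); robot.goto([.5625,.185,.13],quat(-2))
shot('wrist','wrist13'); print(robot.sense()['time'])
E
python3 - <<'E'
from wfit import *
sand('wrist13')
E
```

```text
[ 0.27 -0.27 -0.1 ]
0.1935 [-0.8  -0.37 -0.88] [0.1935 0.0084]
0.195 [ 0.36 -0.05 -0.51] [0.195  0.0085]
0.1965 [0.24 1.39 0.39] [0.1966 0.0085]
0.198 [-0.32  0.64 -0.32] [0.1981 0.0085]
0.1995 [-0.42 -0.61 -0.2 ] [0.1996 0.0085]
0.201 [-0.56 -0.9   0.71] [0.2011 0.0085]
0.2025 [-0.22 -0.5   0.97] [0.2026 0.0085]
0.204 [-1.13 -1.13  1.58] [0.2038 0.0085]
0.2055 [ 0.17 -1.45 -0.57] [0.2055 0.0085]
0.207 [ 1.85 -3.93 -0.91] [0.2067 0.0085]
0.2085 [ 0.58 -4.61 -0.76] [0.2082 0.0085]
0.21 [ 0.69 -3.71 -0.55] [0.2097 0.0085]
0.2115 [ 1.02 -4.94  1.33] [0.2113 0.0085]
0.213 [ 0.33 -4.5   0.97] [0.2129 0.0085]
0.2145 [ 0.79 -4.11 -0.06] [0.2145 0.0085]
34.175
35.8917
sand wrist13 12430 [-0.0001 -0.0004  0.0222] [0.562  0.2745 0.0222]
[array([562.2, 277.2]), array([104.6,  84.7]), np.float64(0.0)]
green [array([563.3, 275.3]), array([ 99.1, 128.9]), np.float64(88.5)]
```

View pics/wrist13.png

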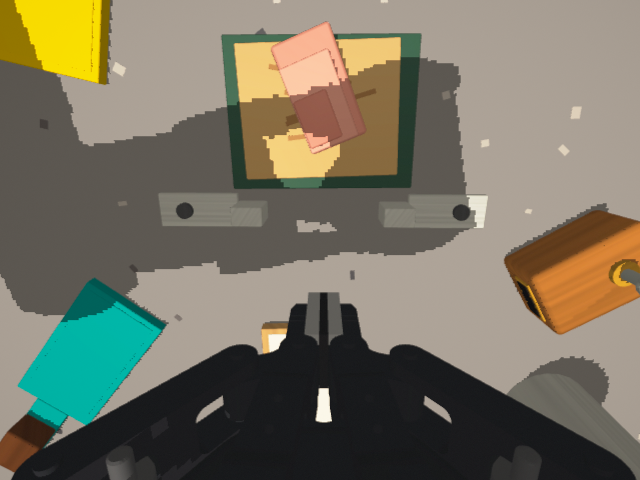

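The stack is now flat (slope under 0.001, sandy top at 22.2 mm), still stacked, and clear of the feet. Next is the board, measured from scene8.

```bash
python3 - <<'E'
from meas import *
c=load('scene13')
m=mask(c,(265,212,296,242),(0,90,0),(15,255,110)); v,u=np.nonzero(m);uv=np.c_[u,v];P=pts(c,uv);t=abs(P[:,2]-.032)<.004
print('grip',t.sum(),rect(pts(c,uv[t],.032)))
m=mask(c,(295,220,370,270),(0,0,150),(180,60,255)); m=cv2.morphologyEx(m,cv2.MORPH_OPEN,np.ones((3,3)));v,u=np.nonzero(m); print('tile',len(u),rect(pts(c,np.c_[u,v],.01)))
m=mask(c,(200,250,250,300),(0,0,0),(180,255,45)); P=cloud(c,m);print('hem',rect(P[(P[:,2]<.06)&(P[:,2]>.03)]))
E
```

```text
grip 217 [array([541.3, -59.6]), array([39.6, 29.7]), np.float64(89.3)]
tile 1293 [array([539.6,  47.4]), array([112.2,  58.4]), np.float64(89.4)]
hem [array([ 675.2, -125.2]), array([39. , 67.4]), np.float64(62.3)]
```

```bash
python3 - <<'E'
from meas import *
hand.set_gripper(.06,effort=80)
g=[.5406,-.0597]
robot.goto([*g,.11],quat(-.4)); robot.movel([*g,.017],.12); print(robot.sense()['contact_force'].round(2))
hand.set_gripper(.02,effort=80); s=robot.sense(); print(s['opening'],s['contact_force'].round(2))
robot.movel([*g,.14],.15); robot.goto([.4694,-.3427,.14],quat(4.9)); robot.movel([.4694,-.3427,.035],.12)
s=robot.sense(); print(s['opening'],s['time'],s['tool_pos']); shot('scene','scene14')
E
```

```text
[-0.18  0.24 -0.05]
0.028206317619863936 [-1.61  0.67  5.97]
0.028191080599462702 41.8917 [ 0.46995389 -0.34299099  0.03577948]
```

View pics/scene14.png

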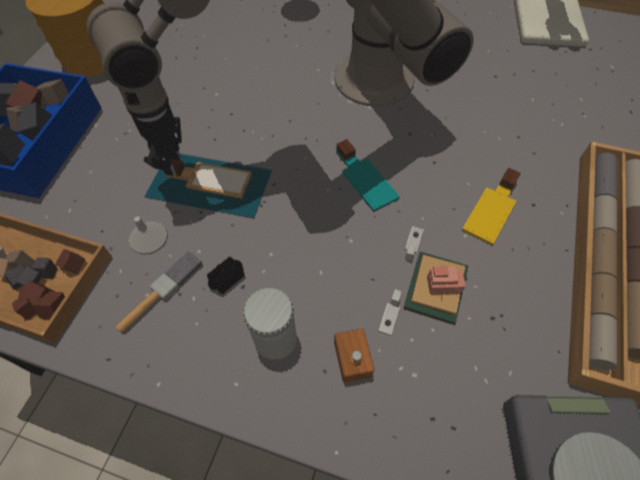

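The scene view shows the board held level over the mat (tile at (218,180)). I lower it, release it and measure.

```bash
python3 - <<'E'
from meas import *
robot.movel([.4694,-.3427,.021],.05); print(robot.sense()['contact_force'].round(2))
hand.set_gripper(.055); robot.movel([.4694,-.3427,.12],.15)
robot.goto([.6748,-.127,.13],quat(63)); robot.pause(.1)
c=shot('scene','scene15'); w=shot('wrist','wrist15'); print(robot.sense()['time'])
m=mask(c,(160,150,200,195),(0,90,0),(15,255,110)); v,u=np.nonzero(m);uv=np.c_[u,v];P=pts(c,uv);t=abs(P[:,2]-.035)<.004
print('grip',t.sum(),rect(pts(c,uv[t],.035)))
m=mask(c,(180,155,260,205),(0,0,150),(180,60,255)); m=cv2.morphologyEx(m,cv2.MORPH_OPEN,np.ones((3,3)));v,u=np.nonzero(m); print('tile',len(u),rect(pts(c,np.c_[u,v],.013)),np.median(pts(c,np.c_[u,v])[:,2]))
m=mask(c,(200,250,250,300),(0,0,0),(180,255,45)); P=cloud(c,m);print('hem',rect(P[(P[:,2]<.06)&(P[:,2]>.03)]))
E
```

```text
[-1.11 -0.1   2.48]
44.9
grip 0 [array([0., 0.]), array([0., 0.]), np.float64(0.0)]
tile 605 [array([ 457. , -220.9]), array([58., 81.]), np.float64(4.8)] 0.01497547335088567
hem [array([ 675.3, -124.9]), array([40.4, 67.7]), np.float64(63.0)]
```

View pics/wrist15.png

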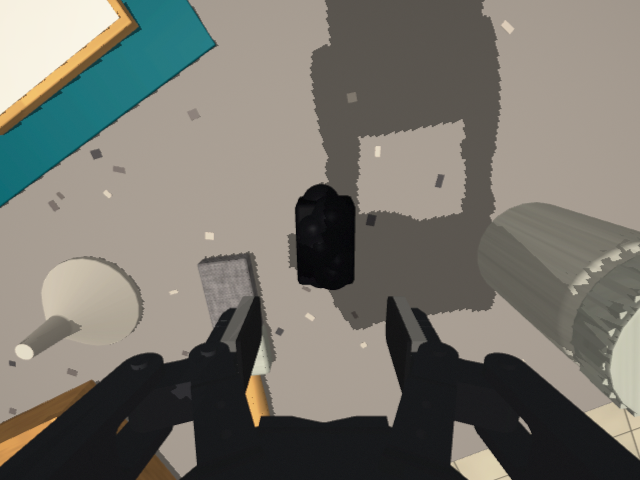

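View pics/scene15.png

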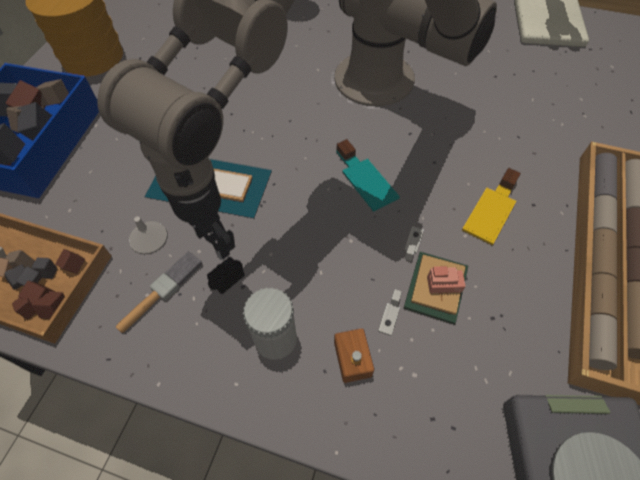

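The board lies square on the mat, with the tile centre estimated at (0.458,-0.236). The lump sits at wrist (325,238), aligned with the jaws. I pick it up.

```bash
python3 - <<'E'
from meas import *
w=load('wrist15'); P=pts(w,[(296,240),(354,240),(325,187),(325,288)],.03); mid=P[:2].mean(0); print(P.round(4).tolist(),mid)
robot.movel([.6745,-.1258,.013],.12); print(robot.sense()['contact_force'].round(2))
hand.set_gripper(.03,effort=70); s=robot.sense(); print(s['opening'],s['contact_force'].round(2))
robot.movel([.6745,-.1258,.04],.1); s=robot.sense(); print(s['opening'],s['contact_force'].round(2),s['time']); shot('side','side16')
a=cv2.imread('pics/side16.png')[180:320,320:520]; cv2.imwrite('pics/crop16.png',cv2.resize(a,(800,560)))
E
```

```text
[[0.6617, -0.1438, 0.03], [0.6806, -0.1069, 0.03], [0.6376, -0.1082, 0.03], [0.7044, -0.1423, 0.03]] [ 0.67114839 -0.12534081  0.03      ]
[-0.13  0.17 -0.6 ]
0.04104175412053688 [-1.19 -0.68  5.33]
0.04035848195662212 [-0.28 -0.05 -3.79] 46.7083
```

View pics/crop16.png

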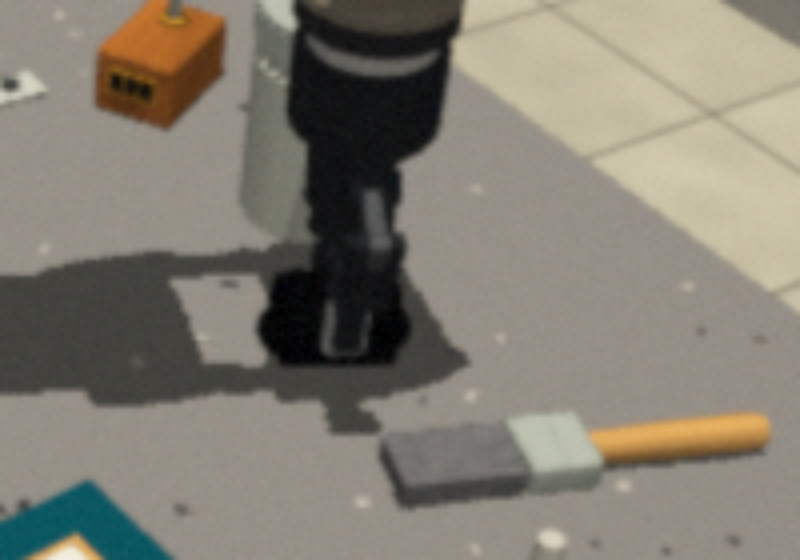

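The lump is lifted level in the fingers (Fz −3.8 N). I carry it to the tile.

```bash
python3 - <<'E'
from meas import *
robot.movel([.6745,-.1258,.15],.2); robot.goto([.459,-.237,.15],quat(4.9)); robot.movel([.459,-.237,.045],.12); robot.pause(.1)
s=robot.sense(); print(s['opening'],s['contact_force'].round(2),s['time']); shot('side','side17');shot('scene','scene17')
a=cv2.imread('pics/side17.png')[270:440,260:460]; b=cv2.imread('pics/scene17.png')[130:230,130:290];cv2.imwrite('pics/crop17.png',np.hstack([cv2.resize(a,(400,340)),cv2.resize(b,(400,340))]))
E
```

```text
0.04069847559473333 [-1.11 -0.02 -4.44] 49.5417
```

View pics/crop17.png

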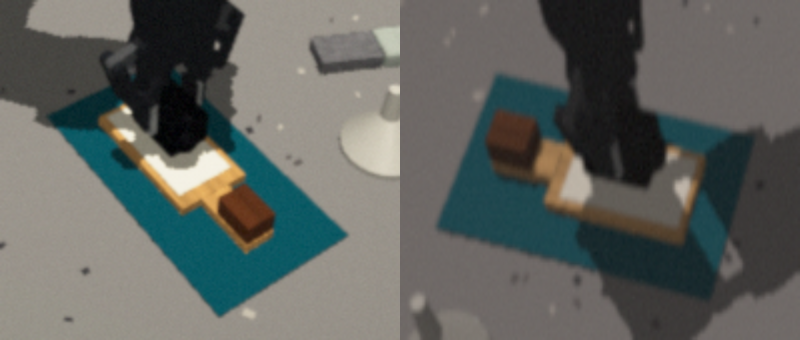

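The lump hangs over the middle of the tile and the board is wholly on the mat. I set it down gently.

```bash
python3 - <<'E'
from meas import *
robot.movel([.459,-.237,.031],.06); z=.031; f0=robot.sense()['contact_force'][2]
while z>.0235:
    z-=.001; robot.movel([.459,-.237,z],.03); f=robot.sense()['contact_force'][2]-f0; print(round(z,4),round(f,2))
    if f>2.5: break
hand.set_gripper(.062); robot.movel([.459,-.237,.14],.12); robot.goto([.5,.0,.3],quat(4.9)); robot.pause(.2)
print(robot.sense()['time']); c=shot('scene','scene18'); d=shot('side','side18'); print(robot.sense()['time'])
m=mask(c,(150,140,290,230),(0,0,0),(180,255,40)); P=cloud(c,m); P=P[(P[:,2]>.02)&(P[:,2]<.08)]; print('hem',len(P),rect(P),P[:,2].max())
m=mask(d,(280,300,430,420),(0,0,0),(180,255,30)); P=cloud(d,m); P=P[(P[:,2]>.02)&(P[:,2]<.08)]; print('hem side',len(P),rect(P),P[:,2].max())
a=cv2.imread('pics/side18.png')[270:440,260:460]; b=cv2.imread('pics/scene18.png')[130:230,130:290];cv2.imwrite('pics/crop18.png',np.hstack([cv2.resize(a,(400,340)),cv2.resize(b,(400,340))]))
E
```

```text
0.03 0.4
0.029 0.18
0.028 0.51
0.027 8.63
53.775
53.875
hem 639 [array([ 464.6, -279. ]), array([ 41.3, 165.7]), np.float64(4.2)] 0.06307893383227758
hem side 902 [array([ 458.5, -243.3]), array([41.2, 70. ]), np.float64(4.1)] 0.0626335817926722
```

View pics/crop18.png

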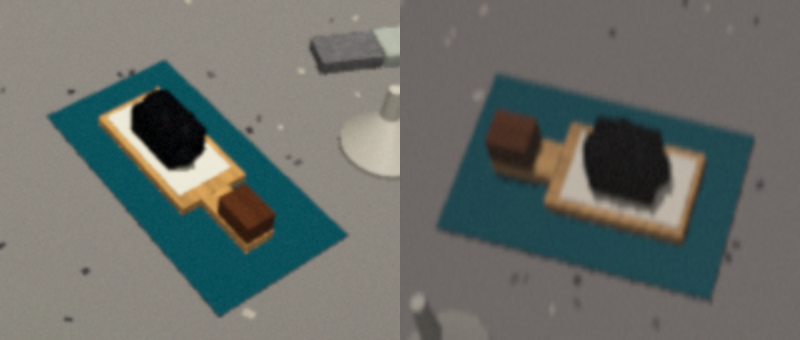

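View pics/side18.png

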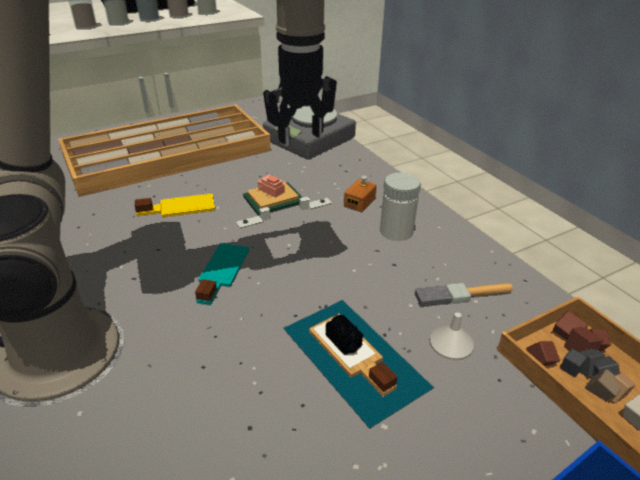

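The lump stands upright in the middle of the tile (within about 7 mm), the board is well inside the mat, and the stack and the other things are in place. I hand the job in.

```bash
python3 - <<'E'
from stk import *
c=load('scene18')
m=mask(c,(160,150,200,200),(0,90,0),(15,255,110)); v,u=np.nonzero(m);uv=np.c_[u,v];P=pts(c,uv);t=abs(P[:,2]-.035)<.004; print('grip',t.sum(),rect(pts(c,uv[t],.035)))
ticket.close_job(); print(robot.sense()['time'])
E
```

```text
grip 167 [array([ 471.1, -341.3]), array([30.8, 40.1]), np.float64(6.0)]
the job is handed in; nothing more can be done
the job is handed in; nothing more can be done
```

I drew the streak board out, laid it flat on the mat and set the hematite on its tile. I handed the job in at about 54 s of the 72 s; no verdict is reported.

**Last checks**
- **Board:** it lies square on the mat, let go and white side up. The grip measured (0.471, -0.341) against a target of (0.469, -0.343).
- **Hematite:** it stands upright about 6 mm from the plate centre. The side view gave clean numbers. The scene-view mask also caught the dark grip block, so I ignored that one.
- **Stack:** when last measured closely, it was flat to under 0.001 rad, with the sandy slab's top at 22.2 mm and the slabs about 4 mm from where they started. The final pictures show it unchanged.
- **Canister, funnel, counter and brush:** they look unmoved in the final pictures. I did not measure them again.

**What went wrong and was mended**
- **Slab on the stop's feet:** after the draw, the lower slab rested on the feet, tilted about 0.035 rad. I laid the board on free worktop and pushed the slab back off the feet so it came down flat.
- **Crystal touched:** my first pushes missed because the shut fingertips reached only about 2 mm past the TCP, not the stated 25 mm. On one, the fingers rode over the sandy slab and slid the crystal about 10 mm; it stayed upright on the stack, about 11 mm off the sandy slab's centre.

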